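# Put the battery packs and power banks on charge

### The job

Put everything on charge. First, before anything goes in, switch the power strip off at its red rocker; then nest the three battery packs flat on the floor of the grey charging cradle, where they fit in one arrangement only, and slide every power bank lying on the counter, contact end first, fully home into a bay of the white dock, one to a bay. Only when all of them are in place, switch the strip back on. Leave the other things on the counter where they are.

Things in the scene. Friction and masses are not known exactly. Their poses are not given: they have to be found in the camera images.
- cradle: Fixed grey charging cradle, a tray 113 (own x) by 191 mm (own y); origin centre of underside on the counter, z up. Recess 97 by 175 mm, floor 6 mm, rim 20 mm above the counter. Two fixed yellow terminal blocks, tops at 28 mm, stand in its +x corners: one over x 23.5..48.5, y -87.5..-66.5, the larger over x 15.5..48.5, y 68.5..87.5. Packs and blocks fill the recess in one way only.
- home_blue (a point): On the cradle floor (6 mm up), where the blue pack's origin lies when home, at cradle x -12, y -61 mm; the pack's axes then point as this point's and the cradle's. The blue pack fills the -y end, its notch around the smaller yellow block. All packs have 1.5 to 2 mm play on each side.
- home_orange (a point): The same for the orange pack: cradle x 16, y 11 mm. It lies between the other two, its short leg (on the +x side) beside the blue pack's leg.
- home_green (a point): The same for the green pack: cradle x -12, y 66 mm. It fills the +y end, its notch around the larger yellow block.
- pack_blue: Battery pack with a blue deck, 0.36 kg, an L with a notched corner. Deck 28 mm above the flat underside; grey ribbed tower on it, 28 mm (own x) by 36 (own y), top at 62 mm: pinch it across its 28 mm. Origin: underside, below the tower's middle; z up. Foot edges chamfered 3.5 by 6 mm. Footprint in mm: x -35..33, y -25..18; x 33..59, y -3..17; leg x -35..3, y 18..61; so a notch at its +x -y corner.
- pack_orange: Battery pack with an orange deck, 0.40 kg, an L. Deck 28 mm above the flat underside; grey ribbed tower on it, 28 mm (own x) by 36 (own y), top at 62 mm: pinch it across its 28 mm. Origin: underside, below the tower's middle; z up. Foot edges chamfered 3.5 by 6 mm. Footprint in mm: bar x -63..31, y -9..33; leg x -23..31, y -53..-9.
- pack_green: Battery pack with a green deck, 0.28 kg, a stepped bar. Deck 28 mm above the flat underside; grey ribbed tower on it, 28 mm (own x) by 36 (own y), top at 62 mm: pinch it across its 28 mm. Origin: underside, below the tower's middle; z up. Foot edges chamfered 3.5 by 6 mm. Footprint in mm: x -35..59, y -20..0; x -35..25, y 0..20; so a notch at its +x +y corner.
- dock: Fixed white dock for power banks, 120 (own x) by 300 mm (own y), 42 high; origin centre of underside, z up. Three bays open in its front (-x side, mouths at x -60) at y -95, 0, 95 mm: slots at counter level without sill, 66 mm wide, 24 high, flared to 75 at the mouth, back stop 80 mm in (x +20). Any bank may go into any bay, one to a bay; 29 mm walls between bays.
- bank1: Silver power bank, a slab 115 mm (own x) by 62 mm (own y) by 18 mm thick, 0.22 kg, lying flat on the counter (may be absent); origin at the centre of its underside, z up; +x points to its contact end, capped black with two brass contacts; four green lights at the tail. Home in a bay, the last 35 mm stick out, to be held across its 62 mm.
- bank2: Silver power bank, a slab 115 mm (own x) by 62 mm (own y) by 18 mm thick, 0.22 kg, lying flat on the counter (may be absent); origin at the centre of its underside, z up; +x points to its contact end, capped black with two brass contacts; four green lights at the tail. Home in a bay, the last 35 mm stick out, to be held across its 62 mm.
- bank3: Silver power bank, a slab 115 mm (own x) by 62 mm (own y) by 18 mm thick, 0.22 kg, lying flat on the counter (may be absent); origin at the centre of its underside, z up; +x points to its contact end, capped black with two brass contacts; four green lights at the tail. Home in a bay, the last 35 mm stick out, to be held across its 62 mm.
- bank1_contacts (a point): Middle of the contact end face of bank1, 57.5 mm from its origin, half-way up.
- bank2_contacts (a point): Middle of the contact end face of bank2, 57.5 mm from its origin, half-way up.
- bank3_contacts (a point): Middle of the contact end face of bank3, 57.5 mm from its origin, half-way up.
- strip: Fixed white power strip 60 mm (own x) by 260 mm (own y) by 40 mm high; origin at the centre of its underside, z up. Two black adapters (70 mm high overall) are plugged in towards its -y end; the red rocker switch sits near its +y end, pivoting about the strip's x direction at y = 90 mm, z = 40 mm.
- rocker (a joint): Red rocker on the strip, 26 mm wide, 58 long (along the strip). 0.5 rad = on (as it starts: its +y end stands up), 0 = off (its -y end, with a white bar, stands up); sprung to snap over at 0.25. 19 mm from the pivot its top is 55 mm above the counter on the raised side, 50 at the centre, 46 on the lowered side; pressing the raised end there with about 3 N snaps it over and it stays.
- mug: Bystander: blue mug, 80 mm wide, 92 mm high.
- tape: Bystander: roll of clear tape, 90 mm wide, 24 mm high, lying flat.
- stapler: Bystander: red stapler, 135 mm long, 44 mm high.
- peg_jar: Bystander: glass jar of clothes pegs, 84 mm wide.
- notebook: Bystander: blue notebook, 148 by 105 by 14 mm, with a pen on it.

How it is judged:
By the outcome, as a careful person would: the job done as asked, in the order asked, and still so for the second after the job is handed in, with the robot touching nothing.
Of bank1, bank2, bank3 only 2 to 3 are there at a start; the rules pass over those that are not, and their reading is None.
At some moment in a run one of pack_blue, pack_orange, pack_green, bank1, bank2, bank3 may be knocked a few centimetres aside while the robot is not near it.
Once in a run the grip may slacken for a moment while it holds something.
It also fails if it takes over 210 s, if anything falls off the work surface, if the arm or the gripper's body presses on something with over 40 N, if the wrist force passes 120 N, or if a joint passes its speed limit or range.

### The arm

A 6-joint arm with a two-finger parallel gripper is mounted at the origin on the work surface. World frame = base frame: x ahead of the robot, y to its left, z up, the work surface at z = 0. Lengths are in m, angles in rad, forces in N, time in s.
With the tool pointing down it reaches from about 0.425 to 0.925 m from the base axis. Payload 12.5 kg.
Tool frame: the origin (TCP) lies between the finger pads; the fingertips stand r.tip_extent ahead of it and the grasp point (between the pads) lies 11 mm behind it (r.tip_extent is the distance from the TCP to the fingertips, in m); z points along the fingers, x is the direction in which the jaws open and shut, and the axes are right-handed (so a half turn about z gives the same grasp; the last joint's range is limited). The gripper opens to 85 mm and grips with 20 to 120 N. Pads are 22 mm wide; open, the fingers measure 114 mm over their backs; the gripper's body (76 mm by 85 mm) begins 54 mm behind the grasp point. The pads swing forward as they close: fully open they stand 13 mm farther back than shut.
Start: joints at [1.159, 0.491, 1.559, -0, 1.092, -0.106], TCP at [0.188, 0.596, 0.239] pointing down, gripper open.
Joint ranges: [-3.1, 3.1], [-0.84, 2.19], [0.05, 2.79], [-1.13, 4.28], [0.06, 2.93], [-2.69, 2.69]. Speed limits (rad/s): [2.22, 2.22, 2.79, 3.14, 3.14, 3.14].

### API

Orientations are given as a rotation vector (axis times angle).
In Python, from bench import r gives the robot as it stands.
- The arm moves only by the tool arm_command, never from a script. Its argument "steps" is text: rows parted by semicolons, each of 4 numbers parted by spaces: the shift along the world's x, y, z in mm, then the turn about the world's z in degrees. A call has 1 to 10 rows; each row is the pose to reach, as a shift and turn from the pose measured when the call began; what a row does not reach only later rows make up. A row lasts 1/8 s, in which the tool goes at most 62.5 mm and 10.7 degrees, less where a joint would pass 70% of its speed; a pose out of reach is approached as far as the arm can. A call with a gripper value outside its range is refused whole. "gripper" is the finger opening in mm, from 0 to 85.4, set as the call begins (left out, the last holds). The fingers move at their own pace and stop on an object; the grip force is fixed at half the most. Time passes only in rows, so rows that repeat a pose let the fingers close. It gives the time, the measured TCP pose, the force and the opening at its end, in the units of the state.
- r.state(): the state, without advancing time (a new reading comes with each control period).
- r.read_camera(name): name is "scene" or "top" or "wrist"; returns the picture (384x512x3 uint8, blue, green, red); there is no depth.
- r.camera_params(name): a dict with "fov_y" (degrees; the focal length in pixels is half the picture's height over the tangent of half this angle, whatever the lens; pixels are square), "cx", "cy" (the principal point, pixels), "D" ([k1, k2, p1, p2, k3] as OpenCV has them; the pictures are not rectified), "position" and "attitude" of the camera in the world. Camera axes: x right, y up, looking along -z (the intrinsics and any distortion apply to the point x, -y, -z); pixel columns grow to the right and rows downward; lengths in m; the calibration is good to about 2 mm. A picture is of the moment at which its call begins: read the wrist's pose just before it. camera_params takes no time and is no camera call; for the wrist camera it gives the pose at the moment of the call.
- r.sign_off(): hands the job in, once; it reports no verdict.
Trained networks look in the newest picture that a camera, given by its name, has taken for a name from the list of things; names that differ only in an ending like _2 or _b are one class to them, and where a whole thing is asked for, a point or a joint stands for the part that bears it (a point fixed in the world has none). Each returns a list of dicts, best first, with "conf" (0 to 1); they miss things now and then, are a little off and sometimes report something else, mostly with a low value. They report only what shows in the picture. A call takes as long as a camera call.
- r.outline_of(camera, query): "pixels" (384x512 bool, what is visible of it) and "bbox" ([centre column, centre row, width, height] in pixels, round what is visible of it).
The state is a dict: "time": time; "joints": joint angles; "dq": joint speeds; "joint_torque": joint torques, N m; "tool_pos": TCP position; "tool_rot": TCP orientation; "force": force on the tool from outside, world axes, zero at the start; "moment": the same for the moment, N m; "grip_width": finger opening in m.
Only numpy, scipy, OpenCV 4.12 (cv2) and the standard library are available. Lean on these libraries where they do the work, as an engineer would, in place of code of your own. Each camera call takes 0.05 s, during which the arm holds its last target. There are 200 camera calls.

## Working session

There is one attempt and no reset: what is moved stays moved. The work goes in short steps, Python scripts to look and compute and a tool call to move; the robot and the scene stay as the last step left them, time stands still between calls to the robot, and variables do not carry over. Pictures are saved under pics/ and viewed, about 12 in all and at most 16, crops included, and the job is handed in when it is done.

Besides the shell and the picture viewer there is one more tool, called after "Call:" as name(argument=value, ...), one argument or row to a line, values as JSON. arm_command: Moves the arm, as the interface text tells. Its arguments: {"type":"object","properties":{"steps":{"type":"string"},"gripper":{"type":"number"}},"required":["steps"]}

```bash
ls; mkdir -p pics; python3 - <<'E'
from bench import r
import cv2
s=r.state();print(s, r.tip_extent)
for c in("scene","top","wrist"):
    im=r.read_camera(c);print(c,r.camera_params(c));cv2.imwrite(f"pics/{c}0.png",im)
a=cv2.imread("pics/scene0.png");b=cv2.imread("pics/top0.png")
E
```

```text
pics
{'time': 0.0, 'joints': array([ 1.15939923e+00,  4.91534850e-01,  1.55948129e+00,  3.64600513e-05,
        1.09169339e+00, -1.05584020e-01]), 'dq': array([-0.00089764,  0.00054472,  0.00010802,  0.00147448,  0.00153663,
       -0.00165807]), 'joint_torque': array([ 2.31318672e-04, -6.18418980e+01, -2.61607021e+01, -1.06702562e-04,
        3.86057189e-03,  2.16348172e-05]), 'tool_pos': array([0.18803643, 0.59580157, 0.23873212]), 'tool_rot': array([ 2.53345866e+00,  1.85683504e+00, -1.54170963e-03]), 'force': array([ 0.12403245,  0.08358954, -0.69273504]), 'moment': array([-0.01264513, -0.01047169,  0.00080888]), 'grip_width': 0.08567562451886264} 0.008
scene {'fov_y': 54.757933487855944, 'cx': 258.03051105489476, 'cy': 192.42203057070049, 'D': array([0.00394174, 0.        , 0.        , 0.        , 0.        ]), 'position': array([ 1.2971715 , -0.05066809,  0.99395111]), 'attitude': array([0.49606005, 0.47841619, 1.43213487])}
top {'fov_y': 52.558058921699065, 'cx': 259.87838891616104, 'cy': 196.6044179216986, 'D': array([-0.0577633,  0.       ,  0.       ,  0.       ,  0.       ]), 'position': array([ 4.60941809e-01, -6.01436444e-04,  1.34657259e+00]), 'attitude': array([ 0.10299606, -0.07572138, -1.54820699])}
wrist {'fov_y': 60.14269411295308, 'cx': 253.73070108056808, 'cy': 195.0627073649791, 'D': array([-0.01207294,  0.        ,  0.        ,  0.        ,  0.        ]), 'position': array([0.10946195, 0.62004652, 0.37328089]), 'attitude': array([-0.28188696, -0.20475461,  1.25337447])}
```

View pics/top0.png

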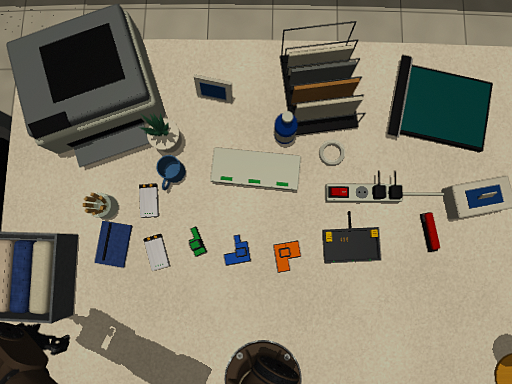

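View pics/scene0.png

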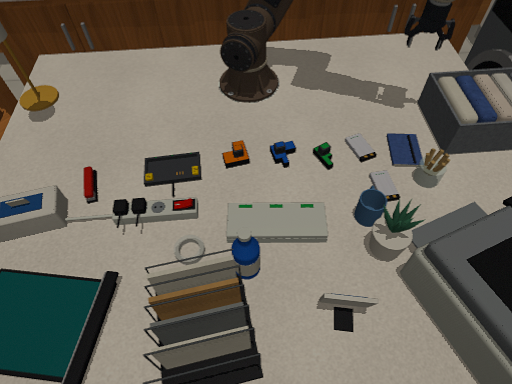

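```bash
cat > h.py <<'E'
import numpy as np, cv2, sys
from scipy.spatial.transform import Rotation as R
from scipy.optimize import minimize
from bench import r
def B(x0,x1,y0,y1,z0,z1): return np.array([[x,y,z] for x in(x0,x1) for y in(y0,y1) for z in(z0,z1)])/1000.
T=B(-14,14,-18,18,28,62)
M=dict(pack_blue=[B(-35,33,-25,18,0,28),B(33,59,-3,17,0,28),B(-35,3,18,61,0,28),T],
 pack_orange=[B(-63,31,-9,33,0,28),B(-23,31,-53,-9,0,28),T],
 pack_green=[B(-35,59,-20,0,0,28),B(-35,25,0,20,0,28),T],
 bank=[B(-57.5,57.5,-31,31,0,18)],
 cradle=[B(-56.5,56.5,-95.5,95.5,0,20),B(23.5,48.5,-87.5,-66.5,0,28),B(15.5,48.5,68.5,87.5,0,28)],
 dock=[B(-60,60,-150,150,0,42)],
 strip=[B(-30,30,-130,130,0,40)])
def P(cam):
    p=r.camera_params(cam); f=192/np.tan(np.radians(p['fov_y']/2))
    return dict(K=np.array([[f,0,p['cx']],[0,f,p['cy']],[0,0,1.]]),D=np.array(p['D']),t=np.array(p['position']),R=R.from_rotvec(p['attitude']).as_matrix())
def proj(c,X):
    q=(np.asarray(X)-c['t'])@c['R']; q=q*[1,-1,-1]
    return cv2.projectPoints(q,np.zeros(3),np.zeros(3),c['K'],c['D'])[0][:,0]
def ray(c,uv,z):
    n=cv2.undistortPoints(np.array([[uv]],float),c['K'],c['D'])[0,0]
    d=c['R']@np.array([n[0],-n[1],-1]); return c['t']+d*(z-c['t'][2])/d[2]
S=4
def render(c,m,p,z0=0):
    im=np.zeros((384*S,512*S),np.uint8); Q=R.from_euler('z',p[2]).as_matrix()
    for b in m:
        w=b@Q.T+[p[0],p[1],z0]; uv=proj(c,w)
        h=cv2.convexHull(((uv+.5)*S-.5).astype(np.float32))
        cv2.fillConvexPoly(im,np.round(h*16).astype(np.int32),255,shift=4)
    return cv2.resize(im,(512,384),interpolation=cv2.INTER_AREA)/255.
def fit(views,m,p0=None,yaws=None,z0=0):
    """views: list of (cam,mask)"""
    def cost(p):
        s=0
        for c,k in views:
            a=render(c,m,p,z0); s+=1-np.minimum(a,k).sum()/np.maximum(a,k).sum()
        return s/len(views)
    if p0 is None:
        c,k=views[0]; v,u=np.nonzero(k); p0=ray(c,(u.mean(),v.mean()),.02)
    best=None
    for y in (yaws if yaws is not None else np.arange(12)*np.pi/6):
        q=minimize(cost,[p0[0],p0[1],y],method='Nelder-Mead',options=dict(maxfev=45 if yaws is None else 150,initial_simplex=np.array([p0[0],p0[1],y])+np.array([[0,0,0],[.012,0,0],[0,.012,0],[0,0,.15]])))
        if best is None or q.fun<best.fun: best=q
    x=best.x
    q=minimize(cost,x,method='Nelder-Mead',options=dict(maxfev=150,initial_simplex=x+np.array([[0,0,0],[.004,0,0],[0,.004,0],[0,0,.05]])))
    x=q.x.copy(); x[2]=(x[2]+np.pi)%(2*np.pi)-np.pi
    return x,1-q.fun
def show(p,f): return "%s xy %.1f %.1f mm yaw %.1f deg iou %.3f"%(f[0] if 0 else '',p[0]*1e3,p[1]*1e3,np.degrees(p[2]),f)
E
python3 - <<'E'
from h import *
C={k:P(k) for k in("top","scene")}
ims={k:r.read_camera(k) for k in C}
for n in ["pack_blue","pack_orange","pack_green","cradle","dock","strip"]:
    v=[]
    for k in C:
        o=r.outline_of(k,n)
        if o: v.append((C[k],o[0]['pixels'].astype(float))); print(n,k,[(round(q['conf'],2),np.round(q['bbox'])) for q in o])
    for vv in ([v[0]],v) if len(v)>1 else [v]:
        y=None if 'pack' in n else [0.,.3,-.3]
        print(n,show(*fit(vv,M[n],yaws=y)))
for k in C:
    o=r.outline_of(k,"bank1"); 
    for q in o:
        print('bank',k,round(q['conf'],2),np.round(q['bbox']))
        if q['conf']>.3: print(show(*fit([(C[k],q['pixels'].astype(float))],M['bank'],yaws=[-2.,-1.5,-1,-.5,0.,.5,1])))
E
```

```text
pack_blue top [(0.87, array([238., 251.,  31.,  27.]))]
pack_blue scene [(0.78, array([282., 155.,  25.,  24.])), (0.56, array([360., 147.,  28.,  22.]))]
pack_blue  xy 425.9 84.3 mm yaw 12.4 deg iou 0.890
pack_blue  xy 425.2 83.5 mm yaw 12.4 deg iou 0.839
pack_orange top [(0.96, array([286., 257.,  30.,  30.])), (0.21, array([150., 202.,  18.,  40.]))]
pack_orange scene [(0.92, array([235., 153.,  25.,  31.])), (0.6, array([173., 173.,  58.,  40.])), (0.51, array([188., 250.,  31.,  28.]))]
pack_orange  xy 427.0 -60.0 mm yaw 10.6 deg iou 0.945
pack_orange  xy 425.7 -61.0 mm yaw 10.6 deg iou 0.913
pack_green top [(0.83, array([196., 242.,  14.,  31.])), (0.55, array([256., 167.,  92.,  49.]))]
pack_green scene [(0.63, array([324., 156.,  24.,  27.]))]
pack_green  xy 445.0 237.0 mm yaw 25.3 deg iou 0.877
pack_green  xy 443.3 236.1 mm yaw 24.8 deg iou 0.873
cradle top [(0.57, array([349., 237.,  57.,  48.]))]
cradle scene [(0.7, array([172., 174.,  58.,  44.]))]
cradle  xy 455.2 -290.1 mm yaw 3.5 deg iou 0.954
cradle  xy 454.4 -291.8 mm yaw 3.5 deg iou 0.936
dock top [(0.64, array([254., 168.,  90.,  45.]))]
dock scene [(0.71, array([277., 225., 103.,  39.]))]
dock  xy 711.0 43.9 mm yaw -4.3 deg iou 0.962
dock  xy 709.4 41.4 mm yaw -4.9 deg iou 0.922
strip top [(0.74, array([379., 190., 108.,  21.])), (0.49, array([156., 251.,  28.,  40.]))]
strip scene [(0.6, array([133., 211., 138.,  33.]))]
strip  xy 635.2 -330.9 mm yaw 1.1 deg iou 0.865
strip  xy 632.5 -332.0 mm yaw 0.7 deg iou 0.845
bank top 0.78 [156. 253.  27.  40.]
 xy 415.5 376.1 mm yaw -162.6 deg iou 0.956
bank top 0.62 [150. 200.  20.  37.]
 xy 594.4 413.1 mm yaw 5.7 deg iou 0.952
bank scene 0.63 [386. 186.  27.  35.]
 xy 588.7 411.6 mm yaw -176.0 deg iou 0.786
bank scene 0.58 [360. 149.  32.  25.]
 xy 413.9 375.6 mm yaw 14.9 deg iou 0.870
```

Call:
arm_command(
  steps="60 -60 0 -10;80 -120 0 -20;110 -180 0 -30;140 -240 0 -40;170 -300 0 -50;200 -355 0 -60;230 -410 0 -70;260 -470 0 -72;290 -530 0 -72;320 -580 0 -72",
  gripper=0,
)

```text
time: 2.2
tool_pos: [0.4892, 0.0491, 0.2396]
tool_rot: [-3.142, -0.013, -0.001]
force: [0.2, 1.4, 0.2]
grip_width: -0.0001
```

Call:
arm_command(
  steps="27 -55 0 0;50 -110 0 0;76 -165 0 0;100 -220 0 0;106 -240 0 0;106 -240 0 0;106 -240 0 0",
)

```text
time: 3.08
tool_pos: [0.5948, -0.1896, 0.2397]
tool_rot: [-3.141, -0.014, -0.001]
force: [-0.2, -0.3, -0.1]
grip_width: -0.0
```

```bash
python3 - <<'E'
from h import *
s=r.state();print(s['time'],s['tool_pos'],np.degrees(R.from_rotvec(s['tool_rot']).as_euler('zyx')))
for k in("top","wrist"):
    c=P(k);im=r.read_camera(k);cv2.imwrite(f"pics/{k}1.png",im)
    hsv=cv2.cvtColor(im,cv2.COLOR_BGR2HSV);m=(((hsv[...,0]<8)|(hsv[...,0]>172))&(hsv[...,1]>150)&(hsv[...,2]>80)).astype(np.uint8)
    n,l,st,ce=cv2.connectedComponentsWithStats(m)
    for i in range(1,n):
        if st[i,4]>20: print(k,st[i],ce[i],ray(c,ce[i],.05)*1e3)
print(P('wrist')['R']@[0,0,-1])
E
```

```text
3.075 [ 0.59480436 -0.18960728  0.23973273] [-5.09904256e-01  2.52572079e-02 -1.79974524e+02]
top [425 213  15  37 292] [432.10958904 230.81164384] [ 505.73608478 -553.96091952   50.        ]
wrist [ 274  194   28   48 1172] [287.05546075 216.65017065] [ 630.57261805 -241.26420127   50.        ]
[ 0.00370641 -0.32059467 -0.94720923]
```

View pics/wrist1.png

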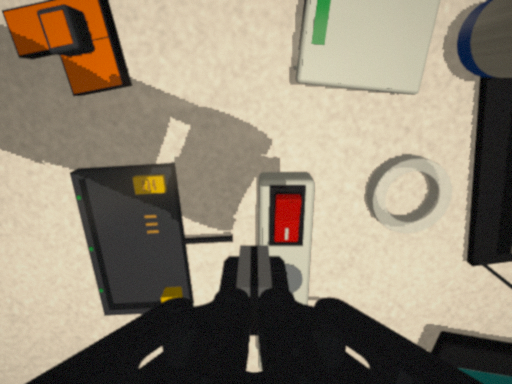

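Call:
arm_command(
  steps="36 -32 -50 0;36 -32 -100 0;36 -32 -150 0;36 -32 -165 0;36 -32 -172 0;36 -32 -178 0;36 -32 -182 0;36 -32 -186 0;36 -32 -186 0",
)

```text
time: 4.3
tool_pos: [0.6312, -0.2217, 0.0544]
tool_rot: [3.141, 0.015, 0.003]
force: [0.6, 0.0, 1.4]
grip_width: -0.0
```

Call:
arm_command(
  steps="0 0 30 0;-30 80 90 0;-60 130 150 0;-60 130 150 0",
  gripper=85,
)

```text
time: 4.8
tool_pos: [0.5703, -0.0905, 0.2056]
tool_rot: [3.141, 0.014, 0.002]
force: [1.3, 0.5, 0.0]
grip_width: 0.0722
```

```bash
python3 - <<'E'
from h import *
s=r.state();print(s['time'],s['tool_pos'])
im=r.read_camera("wrist");cv2.imwrite(f"pics/wrist2.png",im)
C={k:P(k) for k in("top","wrist")};r.read_camera("top")
for n in ["pack_blue","pack_orange","cradle","dock"]:
    o=r.outline_of("wrist",n)
    if o:
        k=o[0]['pixels'];print(n,round(o[0]['conf'],2),np.round(o[0]['bbox']),show(*fit([(C['wrist'],k.astype(float))],M[n],yaws=[0.06] if n in("cradle","dock") else [.2])))
E
```

```text
4.8 [ 0.57031898 -0.09049667  0.2056123 ]
pack_blue 0.98 [82. 10. 74. 11.]  xy 420.0 84.9 mm yaw 12.1 deg iou 0.942
pack_orange 0.6 [ 89. 152. 124.  99.]  xy 421.8 -62.4 mm yaw 10.7 deg iou 0.965
cradle 0.58 [172. 318. 160. 131.]  xy 452.5 -293.2 mm yaw 3.9 deg iou 0.425
dock 0.83 [410. 101. 185. 200.]  xy 709.2 40.6 mm yaw -4.9 deg iou 0.960
```

View pics/wrist2.png

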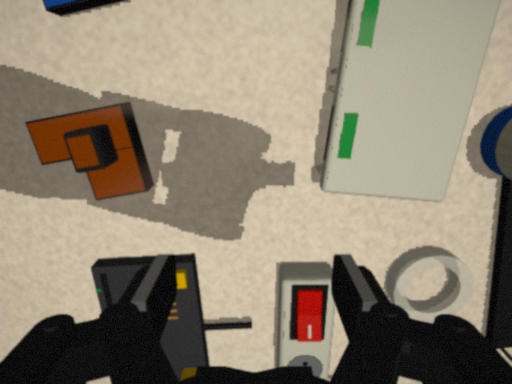

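```bash
python3 - <<'E'
from h import *
c=P('wrist');t=r.state()['tool_pos'];off=c['t']-t
for f,tp in(("wrist1",np.array([.5948,-.1896,.23973])),("wrist2",t)):
    im=cv2.imread(f"pics/{f}.png");hsv=cv2.cvtColor(im,cv2.COLOR_BGR2HSV);m=(((hsv[...,0]<8)|(hsv[...,0]>172))&(hsv[...,1]>150)&(hsv[...,2]>80))
    v,u=np.nonzero(m);print(f,u.min(),u.max(),v.min(),v.max())
    c['t']=tp+off
    for nm,a in(("on",.25),("off",-.25)):
        print(nm,proj(c,[[.631,-.241+d*np.cos(a),.050+d*np.sin(a)] for d in(.029,-.029)])[:,1].round(1))
a=cv2.imread("pics/wrist1.png")[160:270,240:330];b=cv2.imread("pics/wrist2.png")[255:365,260:350]
cv2.imwrite("pics/rk.png",cv2.resize(np.hstack([a,b]),None,fx=4,fy=4,interpolation=cv2.INTER_CUBIC))
E
```

```text
wrist1 56 301 6 241
on [193.1 237.4]
off [188.8 243.4]
wrist2 297 322 290 340
on [297.1 332.5]
off [288.7 342.2]
```

View pics/rk.png

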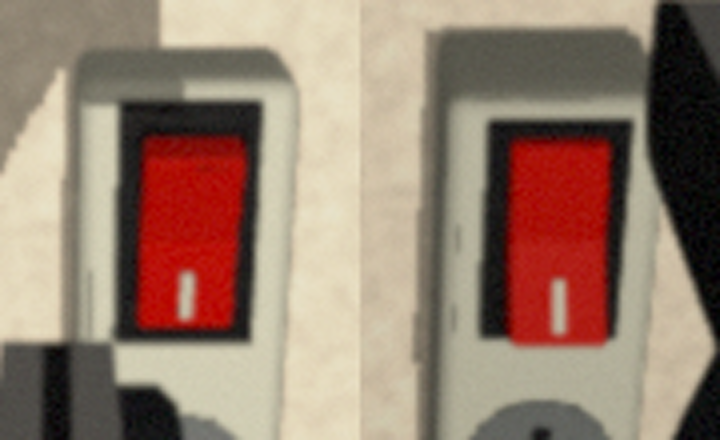

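Call:
arm_command(
  steps="-30 -60 10 2;-60 -110 20 4;-85 -165 35 4;-110 -220 35 4;-110 -220 35 4;-110 -220 35 4",
  gripper=60,
)

```text
time: 5.85
tool_pos: [0.461, -0.3127, 0.2373]
tool_rot: [-3.138, -0.121, 0.001]
force: [1.0, 0.3, -0.4]
grip_width: 0.0599
```

```bash
cat > look.py <<'E'
from h import *
def look(names,thr=0.25,yaws={},cam="wrist",z0=0,save=None):
    s=r.state();print(round(s['time'],2),'tcp',(s['tool_pos']*1e3).round(1),'yaw',np.degrees(R.from_rotvec(s['tool_rot']).as_euler('zyx'))[0].round(2),'g',round(s['grip_width']*1e3,1))
    c=P(cam);im=r.read_camera(cam)
    if save: cv2.imwrite(f"pics/{save}.png",im)
    for n in names:
        m=M['bank' if 'bank' in n else n]
        for o in r.outline_of(cam,n):
            if o['conf']<thr: continue
            y=yaws.get(n); p,f=fit([(c,o['pixels'].astype(float))],m,yaws=y,z0=z0)
            print(n,round(o['conf'],2),np.round(o['bbox']),show(p,f))
            if 'bank' not in n: break
E
python3 - <<'E'
from look import *
look(["cradle"],yaws=dict(cradle=[.06]),save="w3")
E
```

```text
5.85 tcp [ 461.  -312.7  237.3] yaw -4.42 g 59.9
cradle 0.67 [274. 139. 166. 183.]  xy 453.3 -294.4 mm yaw 3.8 deg iou 0.972
```

Call:
arm_command(
  steps="0 60 0 0;0 120 0 0;-10 180 0 2;-20 235 0 4;-25 235 0 6;-30 235 0 7;-30 235 0 7;-30 235 0 7",
)

```text
time: 6.95
tool_pos: [0.4318, -0.0769, 0.2377]
tool_rot: [-3.125, -0.314, 0.0]
force: [0.7, 0.2, -0.1]
grip_width: 0.0598
```

```bash
python3 - <<'E'
from look import *
look(["pack_orange","pack_blue"],yaws=dict(pack_orange=[.19],pack_blue=[.2]),save="w4")
E
```

```text
6.95 tcp [431.8 -76.9 237.7] yaw -11.49 g 59.8
pack_orange 0.97 [236. 160.  90.  86.]  xy 425.2 -65.6 mm yaw 10.8 deg iou 0.975
```

View pics/w3.png

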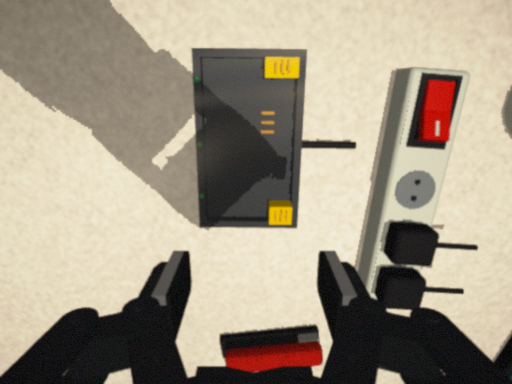

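Call:
arm_command(
  steps="-6.6 11.3 -50 -0.7;-6.6 11.3 -100 -0.7;-6.6 11.3 -150 -0.7;-6.6 11.3 -185 -0.7;-6.6 11.3 -198 -0.7;-6.6 11.3 -198 -0.7",
)

```text
time: 7.85
tool_pos: [0.4252, -0.0658, 0.0395]
tool_rot: [-3.126, -0.295, 0.002]
force: [-0.4, -0.6, -0.1]
grip_width: 0.0599
```

Call:
arm_command(
  steps="0 0 0 0;0 0 0 0;0 0 0 0;0 0 0 0;0 0 0 0",
  gripper=20,
)

```text
time: 8.48
tool_pos: [0.4256, -0.0659, 0.0408]
tool_rot: [-3.127, -0.295, -0.001]
force: [-1.6, 0.1, 8.9]
grip_width: 0.027
```

```bash
python3 - <<'E'
from look import *
look(["pack_orange"],yaws=dict(pack_orange=[.19]),save="w5")
E
```

```text
8.47 tcp [425.6 -65.9  40.8] yaw -10.79 g 27.0
pack_orange 0.64 [222. 259. 198. 162.]  xy 425.1 -65.5 mm yaw 10.8 deg iou 0.848
```

View pics/w5.png

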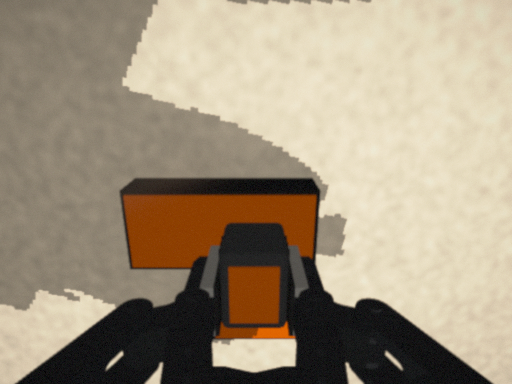

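Call:
arm_command(
  steps="0 0 25 0;0 -20 50 -1;10 -70 50 -3;20 -125 50 -5;32 -180 50 -7;42.9 -216.5 50 -7;42.9 -216.5 50 -7;42.9 -216.5 35 -7;42.9 -216.5 27 -7;42.9 -216.5 27 -7",
)

```text
time: 9.82
tool_pos: [0.4682, -0.2814, 0.0669]
tool_rot: [-3.138, -0.105, 0.001]
force: [0.1, 0.7, -4.7]
grip_width: 0.0271
```

```bash
python3 - <<'E'
from look import *
s=r.state();p=s['tool_pos'];look(["pack_orange","cradle"],yaws=dict(pack_orange=[.066],cradle=[.066]),z0=0.027,save="w6")
E
```

```text
9.82 tcp [ 468.2 -281.4   66.9] yaw -3.84 g 27.1
pack_orange 0.67 [220. 259. 196. 167.]  xy 467.8 -280.9 mm yaw 3.9 deg iou 0.825
cradle 0.78 [267. 225. 298. 289.]  xy 441.1 -148.9 mm yaw 3.8 deg iou 0.404
```

View pics/w6.png

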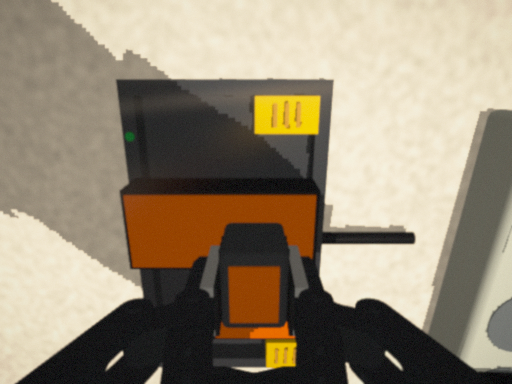

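Call:
arm_command(
  steps="0.3 -1 -6 0;0.3 -1 -9 0;0.3 -1 -12 0;0.3 -1 -14 0;0.3 -1 -14 0",
)

```text
time: 10.6
tool_pos: [0.4689, -0.2831, 0.0537]
tool_rot: [-3.139, -0.105, -0.001]
force: [-0.0, 0.8, -3.5]
grip_width: 0.0271
```

Call:
arm_command(
  steps="0 0 -3 0;0 0 -6 0;0 0 -6 0",
)

```text
time: 10.98
tool_pos: [0.4688, -0.2831, 0.0475]
tool_rot: [-3.139, -0.105, -0.0]
force: [0.1, -0.8, -5.0]
grip_width: 0.0271
```

Call:
arm_command(
  steps="0 0 -1 0;0 0 -1 0;0 0 -1 0;0 0 -1 0",
  gripper=60,
)

```text
time: 11.48
tool_pos: [0.4689, -0.2831, 0.0466]
tool_rot: [-3.139, -0.105, -0.001]
force: [0.1, 1.0, -0.5]
grip_width: 0.0598
```

Call:
arm_command(
  steps="0 0 50 0;0 0 100 0;-10 40 150 0;-20 100 190 2;-28 160 190 4;-35 220 190 6;-40 280 190 8;-40 340 190 8;-40 350 190 8;-40 350 190 8",
)

```text
time: 12.72
tool_pos: [0.4289, 0.0672, 0.2367]
tool_rot: [-3.124, -0.326, -0.001]
force: [0.5, 0.7, -0.5]
grip_width: 0.0598
```

```bash
python3 - <<'E'
from look import *
look(["pack_blue"],yaws=dict(pack_blue=[.2]),save="w7")
E
```

```text
12.72 tcp [428.9  67.2 236.7] yaw -11.92 g 59.8
pack_blue 0.56 [260. 135.  89.  84.]  xy 422.9 79.1 mm yaw 11.7 deg iou 0.963
```

Call:
arm_command(
  steps="-6 11.9 -50 0;-6 11.9 -100 -0.2;-6 11.9 -150 -0.2;-6 11.9 -183 -0.2;-6 11.9 -195 -0.2;-6 11.9 -195 -0.2",
)

```text
time: 13.58
tool_pos: [0.4232, 0.077, 0.0415]
tool_rot: [-3.125, -0.314, 0.001]
force: [-0.2, -0.2, 0.2]
grip_width: 0.0598
```

Call:
arm_command(
  steps="0 0 0 0;0 0 0 0;0 0 0 0;0 0 0 0;0 0 0 0",
  gripper=20,
)

```text
time: 14.2
tool_pos: [0.4238, 0.0769, 0.0427]
tool_rot: [-3.126, -0.315, -0.003]
force: [0.5, -3.9, 8.0]
grip_width: 0.0274
```

```bash
python3 - <<'E'
from look import *
look(["pack_blue"],yaws=dict(pack_blue=[.2]),save="w8")
E
```

```text
14.2 tcp [423.8  76.9  42.7] yaw -11.49 g 27.4
pack_blue 0.87 [272. 222. 196. 202.]  xy 423.0 79.4 mm yaw 11.8 deg iou 0.867
```

Call:
arm_command(
  steps="0 0 45 0;0 -10 88 -1;5 -70 90 -3;8 -130 90 -5;12 -190 90 -7;16 -250 90 -7.7;20 -310 90 -7.7;21.7 -370 90 -7.7;21.7 -430 90 -7.7;21.7 -435 90 -7.7",
)

```text
time: 15.55
tool_pos: [0.4451, -0.3615, 0.1331]
tool_rot: [3.138, 0.099, 0.005]
force: [0.6, -0.5, -3.4]
grip_width: 0.0273
```

Call:
arm_command(
  steps="0 0 0 0;0 0 -40 0;0 0 -63 0;0 0 -63 0",
)

```text
time: 16.05
tool_pos: [0.4448, -0.3598, 0.0693]
tool_rot: [-3.139, -0.101, -0.002]
force: [0.7, 0.4, -2.4]
grip_width: 0.0273
```

```bash
python3 - <<'E'
from look import *
look(["pack_blue"],yaws=dict(pack_blue=[.066]),z0=0.027,save="w9")
E
```

```text
16.05 tcp [ 444.8 -359.8   69.3] yaw -3.69 g 27.3
pack_blue 0.93 [276. 222. 199. 199.]  xy 444.4 -357.2 mm yaw 3.7 deg iou 0.858
```

View pics/w9.png

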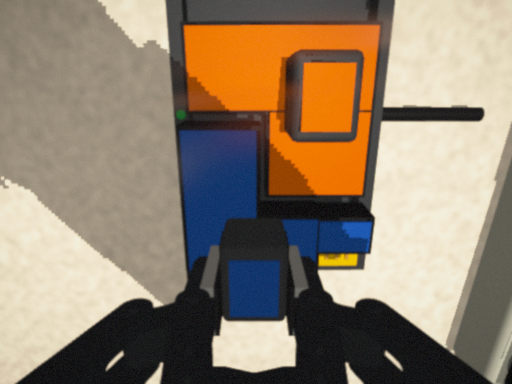

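Call:
arm_command(
  steps="0.7 1.6 -3 0;0.7 1.6 -6 0;0.7 1.6 -9 0;0.7 1.6 -12 0;0.7 1.6 -14 0;0.7 1.6 -14 0",
)

```text
time: 16.9
tool_pos: [0.4462, -0.3593, 0.0568]
tool_rot: [3.138, 0.1, 0.005]
force: [-0.3, -0.4, -3.7]
grip_width: 0.027
```

Call:
arm_command(
  steps="0 0 -3 0;0 0 -6 0;0 0 -7.5 0;0 0 -7.5 0",
)

```text
time: 17.4
tool_pos: [0.4461, -0.3593, 0.0492]
tool_rot: [3.138, 0.1, 0.005]
force: [1.0, 0.4, -2.7]
grip_width: 0.027
```

Call:
arm_command(
  steps="0 0 -1 0;0 0 -1 0;0 0 -1 0;0 0 -1 0;0 0 50 0;0 10 110 0;0 60 170 2;0 120 190 4;0 180 190 6;0 200 190 8",
  gripper=60,
)

```text
time: 18.65
tool_pos: [0.4457, -0.1569, 0.2401]
tool_rot: [3.123, 0.323, 0.007]
force: [-0.4, 0.3, -0.5]
grip_width: 0.06
```

Call:
arm_command(
  steps="0 55 0 2;0 115 0 6;0 175 0 10;0 235 0 13;0 295 0 13;0 355 0 13;0 380 0 13;0 380 0 13",
)

```text
time: 19.65
tool_pos: [0.4454, 0.2245, 0.24]
tool_rot: [3.066, 0.679, 0.007]
force: [-0.5, -0.2, 1.2]
grip_width: 0.0601
```

```bash
python3 - <<'E'
from look import *
look(["pack_green"],yaws=dict(pack_green=[.43,-2.7]),save="w10")
E
```

```text
19.65 tcp [445.4 224.5 240. ] yaw -24.97 g 60.1
pack_green 0.96 [268. 159.  91.  49.]  xy 443.9 230.8 mm yaw 25.1 deg iou 0.969
```

View pics/w10.png

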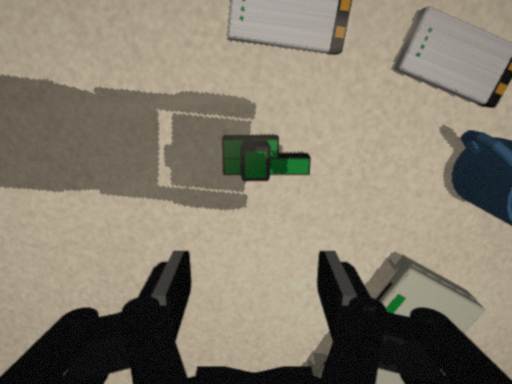

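Call:
arm_command(
  steps="-1.5 6.3 -50 0;-1.5 6.3 -100 0;-1.5 6.3 -150 0;-1.5 6.3 -185 0;-1.5 6.3 -197.5 0;-1.5 6.3 -197.5 0;-1.5 6.3 -197.5 0",
)

```text
time: 20.62
tool_pos: [0.4447, 0.229, 0.0438]
tool_rot: [3.067, 0.675, 0.01]
force: [0.9, -1.2, -0.9]
grip_width: 0.0599
```

Call:
arm_command(
  steps="0 0 0 0;0 0 0 0;0 0 0 0;0 0 0 0;0 0 0 0",
  gripper=20,
)

```text
time: 21.25
tool_pos: [0.4452, 0.2292, 0.0449]
tool_rot: [3.067, 0.675, 0.013]
force: [0.2, -0.3, 10.2]
grip_width: 0.027
```

```bash
python3 - <<'E'
from look import *
look(["pack_green"],yaws=dict(pack_green=[.43]),save="w11")
E
```

```text
21.25 tcp [445.2 229.2  44.9] yaw -24.83 g 27.0
pack_green 0.72 [277. 257. 192. 125.]  xy 443.5 231.9 mm yaw 25.0 deg iou 0.834
```

Call:
arm_command(
  steps="0 0 40 0;0 -20 60 -3;0 -80 60 -8;-2 -140 60 -13;-4 -200 60 -18;-5 -260 60 -21;-6 -320 60 -21;-7 -380 60 -21;-8 -430 60 -21;-8.1 -460.8 60 -21",
)

```text
time: 22.6
tool_pos: [0.4367, -0.2339, 0.105]
tool_rot: [3.137, 0.102, 0.013]
force: [0.7, 0.0, -3.4]
grip_width: 0.027
```

Call:
arm_command(
  steps="0 0 0 0;0 0 -20 0;0 0 -32 0;0 0 -32 0",
)

```text
time: 23.1
tool_pos: [0.4365, -0.233, 0.0724]
tool_rot: [3.138, 0.103, 0.01]
force: [-0.3, -0.3, -2.8]
grip_width: 0.0272
```

```bash
python3 - <<'E'
from look import *
look(["pack_green"],yaws=dict(pack_green=[.066]),z0=0.028,save="w12")
E
```

```text
23.1 tcp [ 436.5 -233.    72.4] yaw -3.78 g 27.2
pack_green 0.63 [276. 257. 191. 124.]  xy 436.0 -229.7 mm yaw 3.7 deg iou 0.833
```

View pics/w12.png

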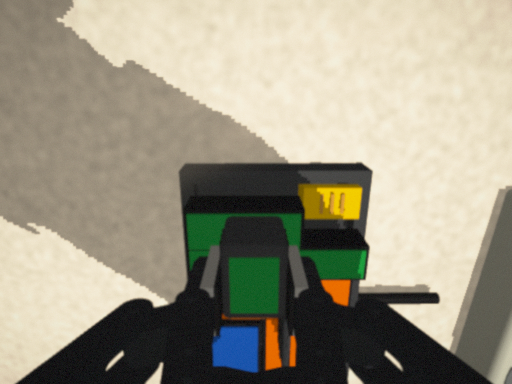

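Call:
arm_command(
  steps="0.6 1.1 -3 0;0.6 1.1 -6 0;0.6 1.1 -9 0;0.6 1.1 -12 0;0.6 1.1 -14 0;0.6 1.1 -14 0",
)

```text
time: 23.95
tool_pos: [0.4374, -0.2324, 0.0591]
tool_rot: [3.137, 0.103, 0.012]
force: [0.2, -0.1, -3.3]
grip_width: 0.0269
```

Call:
arm_command(
  steps="0 0 -3 0;0 0 -6 0;0 0 -7.5 0;0 0 -7.5 0",
)

```text
time: 24.45
tool_pos: [0.4374, -0.2323, 0.0514]
tool_rot: [3.137, 0.103, 0.012]
force: [-0.3, 0.6, -2.1]
grip_width: 0.0265
```

Call:
arm_command(
  steps="0 0 -1 0;0 0 -1 0;0 0 -1 0;0 0 -1 0;0 0 50 0;5 -20 110 0;15 -50 170 0;20 -80 190 0;20 -80 190 0;20 -80 190 0",
  gripper=60,
)

```text
time: 25.7
tool_pos: [0.4568, -0.3116, 0.2405]
tool_rot: [3.139, 0.103, 0.01]
force: [-0.1, 1.3, -0.9]
grip_width: 0.06
```

```bash
python3 - <<'E'
from look import *
look(["pack_green","pack_blue","pack_orange"],yaws=dict(pack_green=[.066],pack_blue=[.066],pack_orange=[.066]),z0=0.006,save="w13")
c,s=np.cos(np.radians(3.8)),np.sin(np.radians(3.8))
for n,a in dict(g=(-12,66),b=(-12,-61),o=(16,11)).items(): print(n,453.3+a[0]*c-a[1]*s,-294.4+a[0]*s+a[1]*c)
E
```

```text
25.7 tcp [ 456.8 -311.6  240.5] yaw -3.75 g 60.0
pack_green 0.79 [251.  82. 100.  46.]  xy 436.9 -229.9 mm yaw 4.0 deg iou 0.976
pack_blue 0.59 [275. 139. 163. 179.]  xy 497.5 -260.3 mm yaw -2.7 deg iou 0.198
pack_orange 0.86 [250. 146.  95.  90.]  xy 468.4 -282.5 mm yaw 3.7 deg iou 0.982
g 436.95230495409544 -229.3403898975247
b 445.36909030489545 -356.06117637061504
o 468.5358105882728 -282.36380144238746
```

View pics/w13.png

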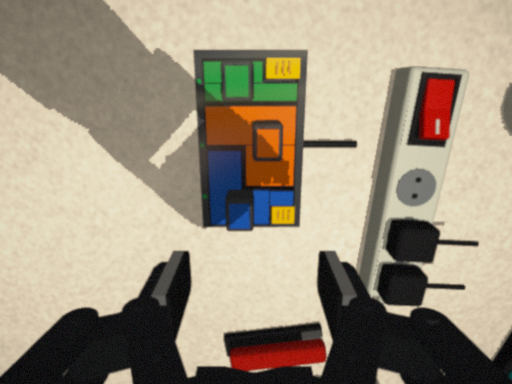

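Call:
arm_command(
  steps="20 30 0 -9;45 75 0 -18;70 120 0 -27;100 165 0 -36;130 210 0 -45;160 255 0 -54;190 300 0 -63;215 340 0 -72;233 353 0 -81;233 353 0 -88",
  gripper=80,
)

```text
time: 27.15
tool_pos: [0.6907, 0.0434, 0.2393]
tool_rot: [2.324, -2.105, 0.004]
force: [-0.5, 0.3, 0.1]
grip_width: 0.0798
```

Call:
arm_command(
  steps="0 0 0 0",
)

```text
time: 27.28
tool_pos: [0.6904, 0.044, 0.2386]
tool_rot: [2.325, -2.102, 0.003]
force: [-0.1, 0.9, 0.5]
grip_width: 0.0799
```

```bash
python3 - <<'E'
from look import *
look(["dock"],yaws=dict(dock=[-.08]),save="w14")
E
```

```text
27.27 tcp [690.4  44.  238.6] yaw 84.24 g 79.9
dock 0.57 [264. 142. 308. 168.]  xy 706.8 35.8 mm yaw -4.8 deg iou 0.976
```

Call:
arm_command(
  steps="-10 60 0 0;-20 120 0 0;-40 180 0 0;-60 240 0 0;-90 295 0 0;-110 350 0 0;-110 364 0 0;-110 364 0 0;-110 364 0 0",
)

```text
time: 28.5
tool_pos: [0.581, 0.4062, 0.2387]
tool_rot: [2.326, -2.101, 0.003]
force: [0.2, 0.7, -0.1]
grip_width: 0.0799
```

```bash
python3 - <<'E'
from look import *
look(["bank1"],yaws=dict(bank1=[.1]),save="w15")
E
```

```text
28.5 tcp [581.  406.2 238.7] yaw 84.2 g 79.9
bank1 0.91 [250. 147.  61. 109.]  xy 592.6 409.2 mm yaw 5.3 deg iou 0.973
bank1 0.68 [265. 286.  59.  91.]  xy 412.9 372.1 mm yaw 17.7 deg iou 0.938
bank1 0.67 [146. 259. 103. 119.]  xy 474.1 522.3 mm yaw 95.6 deg iou 0.610
bank1 0.53 [485.  59.  54. 118.]  xy 715.0 155.8 mm yaw -4.9 deg iou 0.949
```

View pics/w15.png

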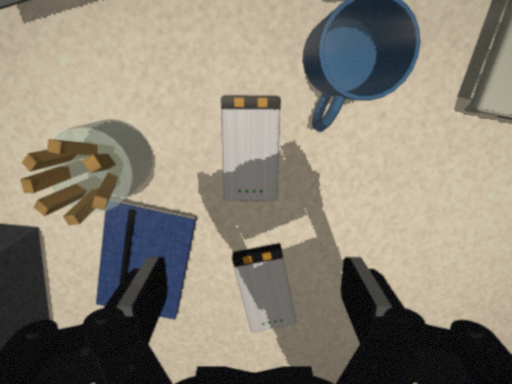

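Call:
arm_command(
  steps="-28.2 -0.7 -50 -0.5;-28.2 -0.7 -100 -0.5;-28.2 -0.7 -150 -0.5;-28.2 -0.7 -200 -0.5;-28.2 -0.7 -220 -0.5;-28.2 -0.7 -227 -0.5;-28.2 -0.7 -227 -0.5",
)

```text
time: 29.48
tool_pos: [0.5537, 0.4056, 0.0131]
tool_rot: [2.317, -2.114, 0.004]
force: [-0.5, -0.4, 0.1]
grip_width: 0.08
```

Call:
arm_command(
  steps="0 0 0 0;0 0 0 0;0 0 0 0;0 0 0 0",
  gripper=50,
)

```text
time: 29.98
tool_pos: [0.5545, 0.4061, 0.0156]
tool_rot: [2.319, -2.116, 0.005]
force: [-1.5, -0.7, 8.4]
grip_width: 0.0598
```

```bash
python3 - <<'E'
from look import *
look(["bank1"],yaws=dict(bank1=[.1]),save="w16")
E
```

```text
29.98 tcp [554.5 406.1  15.6] yaw 84.75 g 59.8
bank1 0.92 [253. 175. 165. 263.]  xy 592.9 409.3 mm yaw 5.3 deg iou 0.970
```

Call:
arm_command(
  steps="-30 0 20 0;-70 -20 40 -2;-70 -70 40 -4;-70 -125 40 -6;-60 -180 40 -8;-40 -230 40 -10.1;-10 -259.6 40 -10.1;-10 -259.6 20 -10.1;-10 -259.6 3 -10.1;-10 -259.6 3 -10.1",
)

```text
time: 31.32
tool_pos: [0.5437, 0.1468, 0.0178]
tool_rot: [2.123, -2.31, 0.003]
force: [0.4, -0.3, -3.1]
grip_width: 0.0596
```

```bash
python3 - <<'E'
from look import *
look(["bank1","dock"],yaws=dict(bank1=[-.08],dock=[-.08]),save="w17")
E
```

```text
31.32 tcp [543.7 146.8  17.8] yaw 94.82 g 59.6
bank1 0.71 [250. 174. 165. 263.]  xy 582.1 143.0 mm yaw -4.7 deg iou 0.987
dock 0.65 [274.   7. 266.   8.]  xy 710.5 60.4 mm yaw -5.4 deg iou 0.126
```

View pics/w17.png

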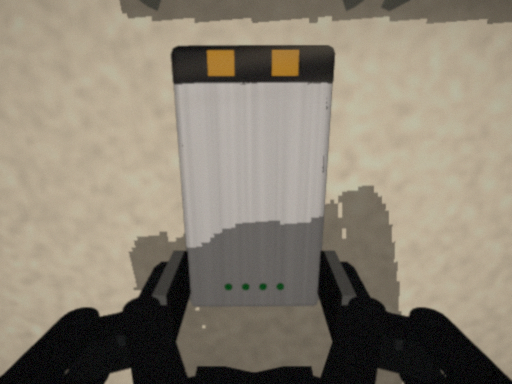

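Call:
arm_command(
  steps="8 -0.7 -1 0;16 -1.3 -1 0;20 -1.7 -1 0;20 -1.7 -1 0",
)

```text
time: 31.98
tool_pos: [0.5648, 0.1452, 0.0181]
tool_rot: [2.125, -2.311, 0.005]
force: [-0.4, -0.8, -2.3]
grip_width: 0.0598
```

```bash
python3 - <<'E'
from look import *
look(["bank1"],yaws=dict(bank1=[-.08]),save="w18")
im=cv2.imread("pics/w18.png")
# overlay predicted bay mouth edges at z=0 and z=24/42 for dock 707,37.5,-4.8
c=P('wrist')
y=np.radians(-4.8);Q=R.from_euler('z',y).as_matrix()
L=[]
for yy in(95-37.5,95+37.5,150): 
    for z in(0,24,42): L.append([-60,yy,z])
w=np.array(L)/1e3@Q.T+[.707,.0375,0];uv=proj(c,w);print(uv.round())
big=cv2.resize(im[:150],None,fx=1.5,fy=3)
for u,v in uv:
    if 0<=v<150: cv2.circle(big,(int(u*1.5),int(v*3)),4,(0,0,255),1)
cv2.imwrite("pics/w18c.png",big)
E
```

```text
31.98 tcp [564.8 145.2  18.1] yaw 94.82 g 59.8
bank1 0.94 [251. 183. 163. 244.]  xy 597.5 141.8 mm yaw -4.4 deg iou 0.956
[[340.  62.]
 [357.  58.]
 [374.  53.]
 [165.  62.]
 [148.  58.]
 [131.  53.]
 [124.  62.]
 [100.  58.]
 [ 74.  54.]]
```

View pics/w18c.png

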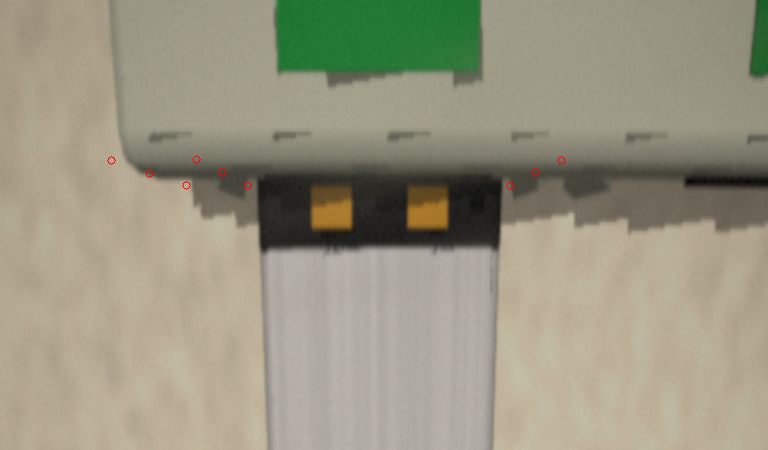

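Call:
arm_command(
  steps="8 -0.7 -1.5 0;16 -1.3 -1.5 0;24 -2 -1.5 0;32 -2.7 -1.5 0;40 -3.4 -1.5 0;40 -3.4 -1.5 0",
)

```text
time: 32.83
tool_pos: [0.6049, 0.1417, 0.0165]
tool_rot: [2.125, -2.311, 0.005]
force: [0.2, -0.2, -2.2]
grip_width: 0.0598
```

Call:
arm_command(
  steps="8 -0.7 0 0;16 -1.3 0 0;24 -2 0 0;30 -2.5 0 0;30 -2.5 0 0",
)

```text
time: 33.45
tool_pos: [0.6352, 0.1392, 0.0164]
tool_rot: [2.125, -2.312, 0.006]
force: [-0.5, 0.3, -0.5]
grip_width: 0.0595
```

Call:
arm_command(
  steps="2 -0.2 -0.5 0;4 -0.3 -0.5 0;5 -0.4 -0.5 0;5 -0.4 -0.5 0",
)

```text
time: 33.95
tool_pos: [0.6392, 0.1389, 0.0156]
tool_rot: [2.123, -2.31, 0.003]
force: [-4.8, 1.3, 0.2]
grip_width: 0.0595
```

Call:
arm_command(
  steps="1.5 -0.1 0 0;3 -0.2 0 0;3 -0.2 0 0",
)

```text
time: 34.33
tool_pos: [0.6393, 0.1389, 0.0156]
tool_rot: [2.12, -2.306, -0.004]
force: [-15.7, 1.5, 8.0]
grip_width: 0.0597
```

```bash
python3 - <<'E'
from look import *
look(["bank1"],yaws=dict(bank1=[-.08]),save="w19")
c=P('wrist')
im=cv2.imread("pics/w19.png")
# tail edge: row profile at the middle column
g=cv2.cvtColor(im,cv2.COLOR_BGR2GRAY).astype(int)
print(g[180:384:6,235].tolist(), g[0:384:8,270].tolist())
E
```

```text
34.33 tcp [639.3 138.9  15.6] yaw 94.83 g 59.7
bank1 0.8 [253. 286. 126.  39.]  xy 573.4 143.8 mm yaw -4.9 deg iou 0.315
[161, 164, 161, 163, 162, 160, 164, 90, 79, 80, 74, 49, 84, 95, 93, 100, 100, 97, 101, 97, 97, 96, 101, 105, 104, 104, 100, 100, 108, 103, 104, 105, 13, 4] [153, 153, 156, 155, 157, 158, 161, 161, 161, 160, 160, 161, 160, 161, 162, 162, 162, 163, 163, 162, 163, 165, 162, 163, 160, 162, 163, 161, 78, 81, 76, 44, 94, 91, 98, 98, 99, 99, 90, 109, 104, 107, 103, 104, 102, 101, 89, 10]
```

Call:
arm_command(
  steps="0 0 0 0;0 0 0 0;0 0 0 0;0 0 40 0;0 0 80 0;-40 30 120 6;-80 70 160 12;-120 110 200 18;-160 150 220 22;-200 190 224 22.5",
  gripper=80,
)

```text
time: 35.67
tool_pos: [0.4427, 0.326, 0.2407]
tool_rot: [2.532, -1.85, 0.001]
force: [-0.1, 1.4, 0.2]
grip_width: 0.0798
```

Call:
arm_command(
  steps="-35 32 0 0;-40 37 0 0;-40 37 0 0;-40 37 0 0",
)

```text
time: 36.17
tool_pos: [0.4036, 0.3624, 0.2406]
tool_rot: [2.531, -1.851, 0.002]
force: [0.2, -0.6, -1.0]
grip_width: 0.0798
```

```bash
python3 - <<'E'
from look import *
look(["bank1"],yaws=dict(bank1=[.3]),save="w20")
E
```

```text
36.17 tcp [403.6 362.4 240.6] yaw 72.37 g 79.8
bank1 0.87 [244. 145.  54. 112.]  xy 414.7 372.9 mm yaw 17.7 deg iou 0.977
bank1 0.5 [505.   8.  10.  16.]  xy 644.6 135.2 mm yaw 59.5 deg iou 0.687
```

Call:
arm_command(
  steps="-27 -1.7 -50 0;-27 -1.7 -100 0;-27 -1.7 -150 0;-27 -1.7 -200 0;-27 -1.7 -222 0;-27 -1.7 -228 0;-27 -1.7 -228 0",
)

```text
time: 37.15
tool_pos: [0.3771, 0.3605, 0.0128]
tool_rot: [2.53, -1.852, 0.002]
force: [0.6, -0.6, -0.2]
grip_width: 0.0798
```

Call:
arm_command(
  steps="0 0 0 0;0 0 0 0;0 0 0 0;0 0 0 0",
  gripper=50,
)

```text
time: 37.65
tool_pos: [0.3777, 0.3608, 0.0144]
tool_rot: [2.532, -1.854, 0.003]
force: [-0.3, -1.7, 7.8]
grip_width: 0.06
```

```bash
python3 - <<'E'
from look import *
look(["bank1"],yaws=dict(bank1=[.3]),save="w21")
E
```

```text
37.65 tcp [377.7 360.8  14.4] yaw 72.41 g 60.0
bank1 0.67 [252. 172. 164. 269.]  xy 415.1 372.3 mm yaw 18.5 deg iou 0.957
```

Call:
arm_command(
  steps="0 0 25 0;15 -40 45 -4;40 -90 45 -8;65 -140 45 -12;90 -190 45 -16;110 -240 45 -20;130 -290 45 -22.4;158.3 -308.5 45 -22.4;158.3 -308.5 20 -22.4;158.3 -308.5 3 -22.4",
)

```text
time: 39.0
tool_pos: [0.5359, 0.052, 0.0172]
tool_rot: [2.123, -2.31, 0.002]
force: [-0.1, 0.8, -1.9]
grip_width: 0.0602
```

```bash
python3 - <<'E'
from look import *
look(["bank1"],yaws=dict(bank1=[-.08]),save="w22")
E
```

```text
39.0 tcp [535.9  52.   17.2] yaw 94.84 g 60.2
bank1 0.88 [253. 172. 163. 271.]  xy 575.3 48.4 mm yaw -4.2 deg iou 0.986
bank1 0.55 [ 52.  51. 102. 102.]  xy 677.3 136.7 mm yaw -4.2 deg iou 0.994
```

Call:
arm_command(
  steps="8 -0.7 -1 -0.2;16 -1.3 -1 -0.2;24 -2 -1 -0.2;24 -2 -1 -0.2",
)

```text
time: 39.6
tool_pos: [0.5598, 0.0504, 0.0155]
tool_rot: [2.119, -2.312, 0.0]
force: [-0.5, -0.8, -3.4]
grip_width: 0.0596
```

```bash
python3 - <<'E'
from look import *
look([],save="w23")
for f in("w18","w23"):
    im=cv2.imread(f"pics/{f}.png");h=cv2.cvtColor(im,cv2.COLOR_BGR2HSV)[:80]
    for nm,m in(("green",(h[...,0]>45)&(h[...,0]<85)&(h[...,1]>120)),("brass",(h[...,0]>10)&(h[...,0]<25)&(h[...,1]>140))):
        n,l,st,ce=cv2.connectedComponentsWithStats(m.astype(np.uint8))
        print(f,nm,[(st[i].tolist(),ce[i].round(1).tolist()) for i in range(1,n) if st[i,4]>60])
E
```

```text
39.6 tcp [559.8  50.4  15.5] yaw 94.99 g 59.6
w18 green [([185, 0, 135, 24, 3122], [251.6, 11.1]), ([501, 0, 11, 25, 212], [507.0, 12.9])]
w18 brass [([207, 62, 28, 15, 384], [220.6, 69.4]), ([271, 62, 29, 15, 404], [284.8, 69.1])]
w23 green [([183, 0, 138, 34, 4484], [250.8, 15.9]), ([505, 2, 7, 32, 118], [509.0, 22.3])]
w23 brass []
```

Call:
arm_command(
  steps="8 -0.7 0 0;16 -1.3 0 0;24 -2 0 0;32 -2.7 0 0;40 -3.4 0 0;40 -3.4 0 0",
)

```text
time: 40.4
tool_pos: [0.5998, 0.047, 0.0153]
tool_rot: [2.119, -2.312, -0.0]
force: [0.3, 0.8, -2.0]
grip_width: 0.0597
```

Call:
arm_command(
  steps="8 -0.7 0 0;16 -1.3 0 0;24 -2 0 0;27 -2.3 0 0;27 -2.3 0 0",
)

```text
time: 41.02
tool_pos: [0.6269, 0.0446, 0.0153]
tool_rot: [2.119, -2.312, -0.0]
force: [0.1, -0.2, -2.1]
grip_width: 0.0598
```

Call:
arm_command(
  steps="2 -0.2 0 0;4 -0.3 0 0;5 -0.4 0 0;5 -0.4 0 0",
)

```text
time: 41.52
tool_pos: [0.6302, 0.0445, 0.0147]
tool_rot: [2.117, -2.31, -0.005]
force: [-7.0, 0.8, -1.5]
grip_width: 0.0597
```

Call:
arm_command(
  steps="1.5 -0.1 0 0;3 -0.2 0 0;3 -0.2 0 0",
)

```text
time: 41.9
tool_pos: [0.6302, 0.0445, 0.0145]
tool_rot: [2.113, -2.307, -0.013]
force: [-14.8, 1.5, 6.1]
grip_width: 0.0597
```

Call:
arm_command(
  steps="0 0 0 0;0 0 0 0;0 0 0 0;0 0 50 0;0 0 100 0;-20 0 160 0;-40 0 225 0;-60 0 225 0;-60 0 225 0",
  gripper=80,
)

```text
time: 43.02
tool_pos: [0.5698, 0.0446, 0.2407]
tool_rot: [2.114, -2.308, -0.011]
force: [0.2, 0.3, -0.4]
grip_width: 0.0799
```

```bash
python3 - <<'E'
from look import *
look(["bank1"],yaws=dict(bank1=[-.08]),save="w24")
# expected home bank tails: at dock x=-95
y=np.radians(-4.8);Q=R.from_euler('z',y).as_matrix()
o=np.array([.7065,.0362,0]);c=P('wrist')
print(proj(c,np.array([[-95,yy,18] for yy in(95,0,-95)])/1e3@Q.T+o).round(1))
for k in("top","scene"):
    im=r.read_camera(k);cv2.imwrite(f"pics/{k}2.png",im)
    for n in("bank1","pack_blue","pack_orange","pack_green"): print(k,n,[(round(q['conf'],2),np.round(q['bbox']).tolist()) for q in r.outline_of(k,n)])
t=cv2.imread("pics/top2.png");s=cv2.imread("pics/w24.png")
cv2.imwrite("pics/fin.png",np.vstack([cv2.resize(t[120:300,60:460],(768,346)),cv2.resize(s[:250],(500,244))[:,:768] if 0 else cv2.copyMakeBorder(s[:250],0,0,0,256,cv2.BORDER_CONSTANT)]))
E
```

```text
43.02 tcp [569.8  44.6 240.7] yaw 95.02 g 79.9
bank1 0.9 [159. 104.  65.  38.]  xy 596.5 141.2 mm yaw -5.2 deg iou 0.309
bank1 0.55 [249. 101.  59.  39.]  xy 588.4 47.0 mm yaw -4.3 deg iou 0.320
[[158.5 121.7]
 [248.8 121.2]
 [339.  120.9]]
top bank1 [(0.47, [352.0, 239.0, 61.0, 52.0])]
top pack_blue []
top pack_orange [(0.75, [350.0, 245.0, 28.0, 29.0]), (0.66, [102.0, 205.0, 39.0, 29.0])]
top pack_green [(0.55, [332.0, 244.0, 15.0, 30.0])]
scene bank1 [(0.6, [274.0, 201.0, 22.0, 4.0]), (0.52, [305.0, 200.0, 15.0, 7.0]), (0.23, [172.0, 174.0, 59.0, 48.0])]
scene pack_blue [(0.9, [158.0, 168.0, 23.0, 27.0])]
scene pack_orange []
scene pack_green [(0.61, [191.0, 161.0, 16.0, 25.0]), (0.53, [190.0, 251.0, 36.0, 29.0])]
```

View pics/fin.png

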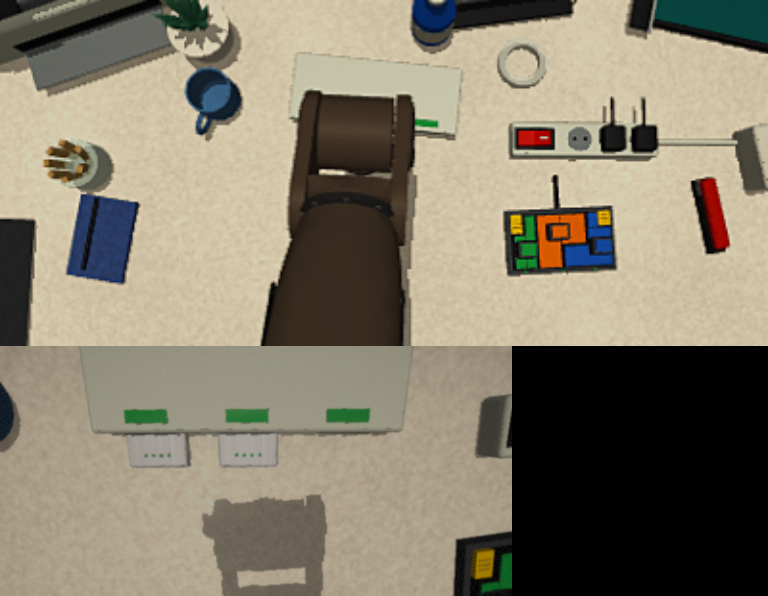

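```bash
python3 - <<'E'
from look import *
g=cv2.cvtColor(cv2.imread("pics/w24.png"),cv2.COLOR_BGR2GRAY).astype(float)
for u0 in(142,172,232,264):
    p=g[95:140,u0-4:u0+5].mean(1);print(u0,p[18:34].round().tolist())
for u0 in(105,205,300): print('front',u0,g[78:98,u0-4:u0+5].mean(1).round().tolist())
E
```

```text
142 [154.0, 155.0, 156.0, 155.0, 155.0, 152.0, 143.0, 128.0, 133.0, 155.0, 162.0, 163.0, 163.0, 163.0, 163.0, 164.0]
172 [161.0, 161.0, 160.0, 161.0, 160.0, 155.0, 141.0, 131.0, 142.0, 161.0, 167.0, 166.0, 163.0, 164.0, 164.0, 165.0]
232 [162.0, 161.0, 162.0, 162.0, 160.0, 151.0, 137.0, 132.0, 146.0, 163.0, 168.0, 168.0, 169.0, 169.0, 171.0, 171.0]
264 [162.0, 162.0, 161.0, 161.0, 159.0, 152.0, 137.0, 136.0, 152.0, 166.0, 169.0, 169.0, 168.0, 168.0, 167.0, 168.0]
front 105 [149.0, 148.0, 149.0, 149.0, 147.0, 144.0, 133.0, 122.0, 111.0, 125.0, 154.0, 162.0, 164.0, 164.0, 164.0, 163.0, 164.0, 162.0, 161.0, 159.0]
front 205 [151.0, 152.0, 152.0, 149.0, 136.0, 118.0, 121.0, 112.0, 99.0, 103.0, 117.0, 141.0, 160.0, 164.0, 164.0, 165.0, 165.0, 165.0, 166.0, 166.0]
front 300 [151.0, 150.0, 151.0, 150.0, 145.0, 133.0, 123.0, 108.0, 97.0, 106.0, 127.0, 152.0, 165.0, 166.0, 166.0, 165.0, 165.0, 165.0, 164.0, 162.0]
```

Call:
arm_command(
  steps="5 -30 0 10;10 -60 0 20;15 -95 0 30;25 -130 0 40;30 -165 0 50;40 -200 0 60;50 -240 0 70;55 -280 0 80;61 -304.6 0 90;61 -304.6 0 95",
  gripper=0,
)

```text
time: 44.88
tool_pos: [0.6313, -0.2621, 0.2387]
tool_rot: [3.126, 0.003, 0.006]
force: [-0.6, 1.2, -0.3]
grip_width: -0.0002
```

Call:
arm_command(
  steps="0 0 -50 0;0 0 -100 0;0 0 -150 0;0 0 -166 0;0 0 -166 0",
)

```text
time: 45.5
tool_pos: [0.6314, -0.2621, 0.0726]
tool_rot: [3.126, 0.003, 0.005]
force: [-0.1, 0.3, 0.7]
grip_width: 0.0
```

Call:
arm_command(
  steps="0 1.5 -5 0;0 1.5 -10 0;0 1.5 -14 0;0 1.5 -18 0;0 1.5 -18.5 0",
)

```text
time: 46.12
tool_pos: [0.6315, -0.2606, 0.0547]
tool_rot: [3.126, 0.003, 0.006]
force: [-2.2, 1.7, 7.8]
grip_width: 0.0001
```

Call:
arm_command(
  steps="0 0 40 0;-10 30 100 0;-36 75 185 0;-36 75 185 0;-36 75 185 0",
)

```text
time: 46.75
tool_pos: [0.5958, -0.1846, 0.2429]
tool_rot: [3.125, 0.005, 0.013]
force: [-0.1, -0.6, -0.4]
grip_width: -0.0001
```

```bash
python3 - <<'E'
from look import *
c=P('wrist');look([],save="w25")
im=cv2.imread("pics/w25.png");hsv=cv2.cvtColor(im,cv2.COLOR_BGR2HSV);m=(((hsv[...,0]<8)|(hsv[...,0]>172))&(hsv[...,1]>150)&(hsv[...,2]>80))
n,l,st,ce=cv2.connectedComponentsWithStats(m.astype(np.uint8));print([st[i].tolist() for i in range(1,n) if st[i,4]>150])
for nm,a in(("on",.25),("off",-.25)):
    print(nm,proj(c,[[.631,-.241+d*np.cos(a),.050+d*np.sin(a)] for d in(.029,-.029)])[:,1].round(1))
cv2.imwrite("pics/fin2.png",cv2.resize(im,(768,576)))
E
```

```text
46.75 tcp [ 595.8 -184.6  242.9] yaw -0.17 g -0.1
[[272, 194, 27, 47, 1119]]
on [193.5 236.6]
off [189.  242.7]
```

```bash
python3 - <<'E'
from look import *
a=cv2.imread("pics/wrist1.png");b=cv2.imread("pics/w25.png");d=cv2.imread("pics/wrist2.png")
for nm,im,u,v0 in(("on0",a,278,180),("now",b,276,180),("off",d,300,276)): print(nm,im[v0:v0+72:2,u-2:u+3,2].mean(1).astype(int).tolist())
look(["pack_orange","pack_green"],cam="top",yaws=dict(pack_orange=[.07],pack_green=[.07]),z0=.006)
c=P("wrist");r.read_camera("wrist")
print([(round(q['conf'],2),np.round(q['bbox']).tolist()) for q in r.outline_of("top","bank1")])
E
```

```text
on0 [115, 124, 102, 33, 32, 34, 23, 84, 122, 128, 162, 166, 167, 167, 167, 169, 169, 171, 172, 172, 177, 184, 184, 184, 183, 183, 182, 183, 183, 183, 177, 77, 50, 166, 209, 208]
now [124, 168, 150, 40, 32, 29, 18, 69, 118, 127, 154, 155, 163, 163, 164, 166, 165, 166, 166, 166, 167, 176, 176, 176, 176, 178, 178, 178, 177, 176, 137, 33, 102, 194, 202, 201]
off [96, 111, 145, 172, 128, 25, 35, 100, 154, 163, 161, 163, 162, 163, 163, 165, 165, 165, 165, 167, 173, 174, 175, 173, 173, 173, 171, 171, 171, 169, 170, 170, 171, 175, 178, 177]
46.8 tcp [ 595.6 -185.1  240.8] yaw -0.14 g -0.1
pack_orange 0.41 [360. 242.  10.  12.]  xy 469.7 -285.9 mm yaw 0.9 deg iou 0.068
pack_green 0.51 [227. 190.  15.  15.]  xy 637.2 146.8 mm yaw 83.9 deg iou 0.642
[(0.78, [253.0, 191.0, 22.0, 13.0]), (0.77, [227.0, 190.0, 20.0, 13.0])]
```

```bash
python3 -c "
from bench import r
print(r.sign_off())"
```

```text
the job is handed in; nothing more can be done
None
```

The job is done and handed in at about 47 s of the 210 s allowed. I switched the strip off first. Then I nested the orange, blue and green packs in the cradle and slid both banks on the counter into the dock, in the +y and middle bays. There was no third bank. Last, I switched the strip back on.

**What the checks showed:**
- **Rocker:** its outline matched off after the first press. After the last press the brightness along it matched the starting on picture. I could not view that last picture because the 16-view limit was reached, so this rests on numbers alone.
- **Packs:** all three went down without resistance. Orange and green then measured within 1 mm of home. For blue, the outline network caught the whole cradle (fit 0.20), so I judged it home from the picture and from the height it was released at.
- **Banks:** each stopped against the back with about 15 N. Their tail edges line up within about 0.5 px, close to where they should be when home.

**Disagreements:**
- The top camera read about 4 to 5 mm higher in y than the wrist camera. I used the wrist readings, and the grasps and insertions bore them out.
- In the last top view the network reported doubtful outlines for orange and green, with poor fits. I did not use them.

I saw no knock and no slackened grip, and I did not touch the other things on the counter.

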